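# Seat the burnishing wheel on its drive lugs

## Robot

A 7-joint arm with a two-finger parallel gripper is mounted at the origin on a cart in front of the work surface, level with it; the furniture and walls round the work are solid. World frame = base frame: x ahead of the robot, y to its left, z up, the work surface at z = 0. Lengths are in m, angles in rad, forces in N, time in s.
With the tool pointing down it reaches from about 0.425 to 0.925 m from the base axis. Payload 6.8 kg.
Tool frame: the origin (TCP) lies on the centre line of the jaws, within the pads' length; the fingertips stand 19 mm ahead of it and the grasp point (between the pads) is the TCP (r.tip_extent is the y of the fingertips in the tool frame, in m); y points along the fingers, z is the direction in which the jaws open and shut, and the axes are right-handed (so a half turn about y gives the same grasp; the last joint's range is limited). The gripper opens to 85 mm and grips with 20 to 120 N. Pads are 22 mm wide; open, the fingers measure 114 mm over their backs; the gripper's body (76 mm by 85 mm) begins 54 mm behind the grasp point. The pads swing forward as they close: fully open they stand 13 mm farther back than shut.
Start: joints at [1.185, 0.477, 0.022, 1.555, -0.011, 1.109, -0.083], TCP at [0.185, -0.649, 0.25] pointing down, gripper open.
Joint ranges: [-2.96, 2.96], [-0.34, 2.1], [-1.41, 1.46], [0.24, 2.44], [-1.37, 4.51], [0.17, 1.92], [-2.96, 2.96]. Speed limits (rad/s): [2.39, 2.39, 3.14, 3.14, 3.14, 3.14, 3.14].

## Interface

Orientations are given as a rotation vector (axis times angle).
In Python, from bench import r gives the robot as it stands. The module is installed in compiled form; this text tells all that it offers.
- The arm moves only by the tool jog_arm, never from a script. Its argument "motion" is a list of rows, each a list of 3 entries, a list of its own where there are three numbers: the opening, from 0 (shut) to 1 (fully open), then the shift along the tool's x, y, z in m, then the turn, a rotation vector about the tool's x, y, z in degrees. A call has 1 to 10 rows; each row shifts and turns the commanded pose from where the row before left it, along the tool's axes as they then stand; what a row does not reach is not made up. A row lasts 1/12 s, in which the tool goes at most 41.7 mm and 7.16 degrees, less where a joint would pass 70% of its speed; a pose out of reach is approached as far as the arm can. A call with a gripper value outside its range is refused whole. The fingers move at their own pace and stop on an object; "force" is the grip in N (left out, the last holds). Time passes only in rows, so rows that do not move let the fingers close. It gives the time, the measured TCP pose, the force and the opening at its end, in the units of the state.
- r.get_obs(): the state, without advancing time (a new reading comes with each control period).
- r.grab_frame(name): name is "side" or "top" or "wrist"; returns a dict with "image" (480x640x3 uint8, red, green, blue), "range_z" (480x640 float32, m along the optical axis (not along the pixel's ray), 0 where there is no reading), "fx", "fy", "cx", "cy" (pixels), "k1" (the pictures are not rectified: a ray, as slopes to the right and down, at radius r is drawn at 1 + k1 r^2 times it, then the intrinsics apply), "xyz" and "orientation" of the camera in the world. Camera axes: x right, y down, z forward; pixel columns grow to the right and rows downward; lengths in m; the calibration is good to about 2 mm. A picture is of the moment at which its call begins.
- r.hand_in(): hands the job in, once; it reports no verdict.
The state is a dict: "clock": time; "joints": joint angles; "qvel": joint speeds; "tau": joint torques, N m; "tcp_pos": TCP position; "orientation": TCP orientation; "contact_force": force on the tool from outside, world axes, zero at the start; "moment": the same for the moment, N m; "grip_width": finger opening in m.
Only numpy, scipy, OpenCV 4.12 (cv2) and the standard library are available. Lean on these libraries where they do the work, as an engineer would, in place of code of your own. Each camera call takes 0.05 s, during which the arm holds its last target.

## Task

The wooden edge-burnishing wheel has been slipped over the nose of the burnisher's spindle, but it is riding on top of the drive lugs hidden under it. Turn the wheel by its hub while pressing down lightly until its slots find the lugs and it drops, make sure it sits level and fully home on the spindle flange, then let go; leave the things round about undisturbed.

Things in the scene. Friction and masses are not known exactly. Their poses are not given: they have to be found in the camera images.
- wheel_hub (a point): centre (half-way up, on the axis) of the loose wheel's steel hub, z up along the axis. The hub is a plain upright cylinder 46 mm in diameter, 40 mm tall, free all round, to be gripped from above; 20 mm below this point begins the grooved wooden disc, 96 mm in diameter, 28 mm thick. Wheel about 0.4 kg. When the wheel is home this point is 48 mm above spindle_seat; at the start 58 mm
- wheel_under (a point): centre of the underside of the loose wheel, 48 mm below wheel_hub. A round 17 mm bore runs right through the wheel; four slots in the underside, 12 mm wide, 16 mm deep, 90 degrees apart along the wheel's x and y axes, fit over the spindle's lugs. At the start the underside rides on the lugs, 10 mm above the flange
- spindle_seat (a point): point on the spindle's axis, on top of its 60 mm flange, on which the wheel's underside rests when home; z up; 66 mm above the bench. The upright spindle is fixed and does not turn. It stands on the grey bench burnisher, a fixed housing on a 150 x 150 mm foot, 60 mm high. Four lugs stand on the flange: 9 mm wide, 10 mm high, reaching 20 mm from the axis, 90 degrees apart
- nose_tip (a point): end of the spindle's round nose, 14 mm in diameter, 75 mm above the flange: about 3 mm below the hub's top while the wheel rides on the lugs, 7 mm proud of it when the wheel is home. No given yaw tells how the lugs stand; it differs each time. The wheel starts 15 to 75 degrees from engaging, so less than a quarter turn either way finds them; it can drop within about 4 degrees of true
- rivet_center (a point): middle of the round metal rivet tin, 63 mm in diameter, 27 mm high, a bystander on the bench
- tape_center (a point): middle of the roll of brown packing tape lying flat, 114 mm in diameter, 48 mm high, a bystander on the bench. To the right of it, near x 0.38, y -0.43, stands a fixed green lever press about 0.4 m tall, and hand tools hang over the back of the bench (beyond x 0.55): keep the arm clear of both
- fid_center (a point): middle of the wooden fid (a turned wooden tool), 135 mm long, 27 mm thick, lying on the bench, a bystander

How it is judged:
At the end, for the whole second after the job is handed in: The wheel is down over the lugs with its underside within 2.5 mm of the spindle flange, its axis within 5 mm of the spindle's and upright within 0.06 rad, and it stays so after being let go (z of wheel_hub in the frame of spindle_seat between 0.045 and 0.0505 m and horizontal distance between wheel_hub and spindle_seat below 0.005 m and angle between wheel_hub's own z axis and vertical below 0.06 rad); the robot touches nothing.
It fails at once if a bystander (rivet tin, tape roll, fid) is moved by more than 30 mm (distance of any of rivet_center, tape_center, fid_center from where it was at the start of the episode above 0.03 m).
It also fails if it takes over 58 s, if anything falls off the work surface, if the arm or the gripper's body presses on something with over 40 N, if the wrist force passes 120 N, or if a joint passes its speed limit or range.

## Working session

There is one attempt and no reset: what is moved stays moved. The work goes in short steps, Python scripts to look and compute and a tool call to move; the robot and the scene stay as the last step left them, time stands still between calls to the robot, and variables do not carry over. Pictures are saved under pics/ and viewed, and the job is handed in when it is done.

Besides the shell and the picture viewer there is one more tool, called after "Request:" as a command line: name --argument value ..., lists and objects as JSON in quotes. jog_arm: Moves the arm, as the interface text tells. Its arguments: {"type":"object","properties":{"motion":{"type":"array","items":{"type":"array"}},"force":{"type":"number"}},"required":["motion"]}

```bash
mkdir -p pics
python3 - <<'E'
from bench import r
import cv2,numpy as np
o=r.get_obs()
for k,v in o.items(): print(k,np.round(v,4))
print(r.tip_extent)
for n in("side","top","wrist"):
    f=r.grab_frame(n); cv2.imwrite(f"pics/{n}0.png",f["image"][:,:,::-1]); np.savez(f"{n}0.npz",**f)
    print(n,[np.round(f[k],4) for k in("fx","fy","cx","cy","k1","xyz","orientation")])
E
```

```text
clock 0.0
joints [ 1.1849  0.4778  0.0223  1.5565 -0.0115  1.1093 -0.0831]
qvel [ 0.0005  0.0006 -0.      0.0005  0.0002  0.0007 -0.0001]
tau [-4.00000e-04 -5.96460e+01  1.60770e+00 -2.81201e+01  1.24000e-02
  9.40000e-03 -0.00000e+00]
tcp_pos [ 0.185  -0.6486  0.2493]
orientation [-0.2902  2.0747 -2.0709]
contact_force [ 0.2065 -0.0167  0.3424]
moment [-0.0395 -0.0353 -0.0114]
grip_width 0.0856
0.019
side [np.float64(482.4359), np.float64(482.4359), np.float64(317.4819), np.float64(234.2014), np.float64(-0.0232), array([0.1922, 1.196 , 0.6011]), array([-0.2649,  2.5186, -1.6292])]
top [np.float64(559.6684), np.float64(559.6684), np.float64(316.3036), np.float64(240.0648), np.float64(0.0004), array([0.2789, 0.0768, 1.4369]), array([-2.1107,  2.1583, -0.1251])]
wrist [np.float64(341.1389), np.float64(341.1389), np.float64(314.5025), np.float64(242.1666), np.float64(-0.0454), array([ 0.2638, -0.6284,  0.3729]), array([ 2.2923, -1.7296, -0.2818])]
```

View pics/top0.png

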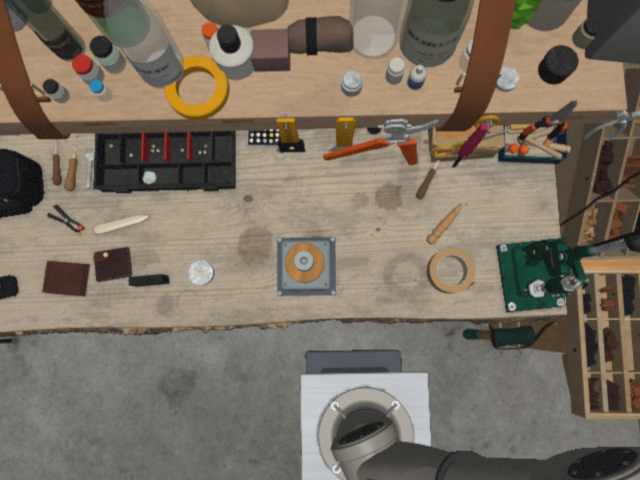

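View pics/side0.png

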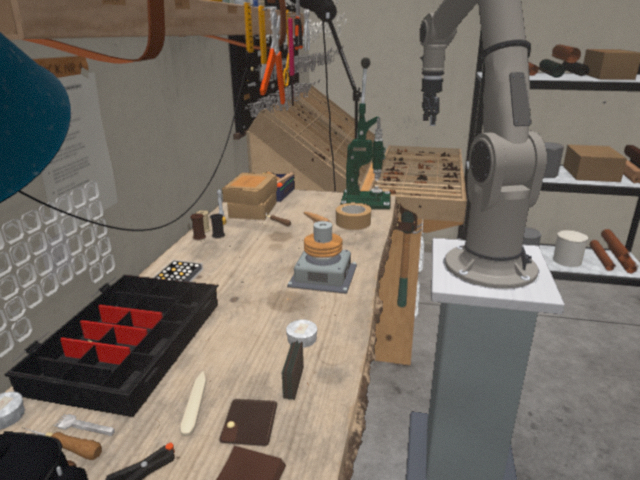

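View pics/wrist0.png

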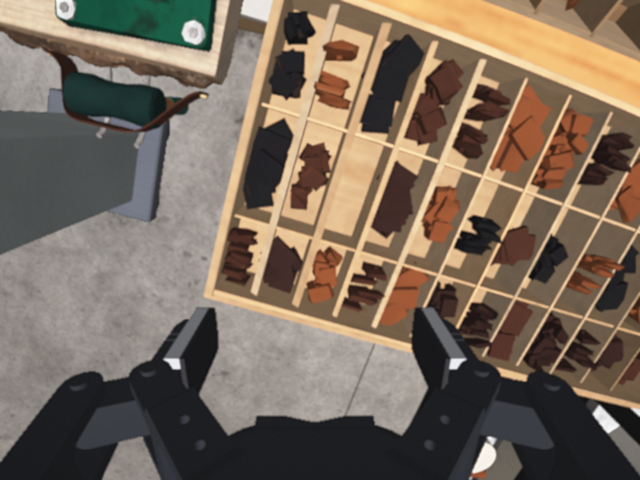

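The top view shows the burnisher with its wheel at about px (304,262), the tin at (201,272), the tape roll at (452,270), the fid at (446,223) and the press at (540,275). The side view shows the wheel at about (322,240). I'll measure the hub next.

```bash
cat > h.py <<'E'
import numpy as np,cv2
from scipy.spatial.transform import Rotation as R
def ray(f,u,v):
    x=(u-f["cx"])/f["fx"];y=(v-f["cy"])/f["fy"];k=float(f["k1"]);a,b=x,y
    for _ in range(20):
        s=1+k*(a*a+b*b);a,b=x/s,y/s
    return R.from_rotvec(f["orientation"]).apply([a,b,1.])
def onz(f,u,v,z):
    d=ray(f,u,v);p=np.array(f["xyz"]);return p+d*(z-p[2])/d[2]
def proj(f,P):
    c=R.from_rotvec(f["orientation"]).inv().apply(np.array(P)-f["xyz"]);a,b=c[:2]/c[2];s=1+float(f["k1"])*(a*a+b*b)
    return a*s*f["fx"]+f["cx"],b*s*f["fy"]+f["cy"]
E
python3 - <<'E'
from h import *
f=dict(np.load("top0.npz"));im=f["image"]
hsv=cv2.cvtColor(im,cv2.COLOR_RGB2HSV)
c=im[225:305,265:345]
cv2.imwrite("pics/topc.png",cv2.resize(c[:,:,::-1],(640,640),interpolation=cv2.INTER_CUBIC)[:600])
m=cv2.inRange(hsv,(8,90,60),(22,255,255));w=np.zeros_like(m);w[235:292,278:334]=m[235:292,278:334]
cs,_=cv2.findContours(w,cv2.RETR_CCOMP,cv2.CHAIN_APPROX_NONE)
for q in cs:
    if len(q)>20: e=cv2.fitEllipse(q);print(e,"disc z.124",onz(f,*e[0],.104),"hub",onz(f,*e[0],.144), cv2.contourArea(q))
for n,u,v,z in(("tin",201,272,.027),("tape",452,270,.048),("fid",446,223,.013),("pressTL",500,242,0.02),("pressBL",505,310,.02),("pressBR",580,303,.02)): print(n,onz(f,u,v,z))
d=f["range_z"];print(d[261-8:261+9:4,304-8:304+9:4])
# heights of things in the press zone
for u in range(490,640,15): print(u,[round(float((f["xyz"]+ray(f,u,v)*d[v,u])[2]),2) for v in range(220,340,12)])
E
```

```text
((304.1473083496094, 262.2416076660156), (38.31821060180664, 38.83857727050781), 152.82034301757812) disc z.124 [0.41898251 0.14048237 0.104     ] hub [0.41477725 0.13857089 0.144     ] 1167.5
((303.5202941894531, 260.5982971191406), (21.06151580810547, 21.88113021850586), 159.3010711669922) disc z.124 [0.42297251 0.14191791 0.104     ] hub [0.41864751 0.13996335 0.144     ] 360.0
tin [0.40826426 0.40679346 0.027     ]
tape [ 0.39711642 -0.22230664  0.048     ]
fid [ 0.52123978 -0.22116137  0.013     ]
pressTL [ 0.46781191 -0.35304272  0.02      ]
pressBL [ 0.29674584 -0.35396827  0.02      ]
pressBR [ 0.31015244 -0.53981329  0.02      ]
[[1.3486243 1.2997514 1.3032819 1.3039001 1.3412224]
 [1.2979054 1.2993305 1.3025404 1.3024594 1.3019288]
 [1.3016574 1.3046169 1.3085027 1.2983184 1.3001289]
 [1.2992835 1.3020276 1.2952818 1.3025929 1.298814 ]
 [1.334509  1.2972088 1.2996634 1.2994877 1.3357904]]
490 [0.0, -0.0, 0.0, 0.0, 0.0, 0.0, 0.0, 0.0, 0.0, -0.05]
505 [-0.0, -0.0, 0.02, 0.02, 0.02, 0.02, 0.02, 0.01, 0.0, -0.65]
520 [-0.0, -0.0, 0.01, 0.03, 0.03, 0.03, 0.03, 0.02, -0.01, -0.04]
535 [-0.0, 0.0, 0.12, 0.1, 0.03, 0.04, 0.05, 0.02, -0.0, -0.35]
550 [0.01, 0.0, 0.19, 0.18, 0.17, 0.16, 0.15, 0.02, -0.01, -0.22]
565 [-0.03, -0.04, 0.22, 0.27, 0.22, 0.24, 0.21, 0.02, -0.09, -0.12]
580 [0.05, 0.06, 0.03, 0.32, 0.29, 0.3, -0.01, -0.01, -0.02, -0.01]
595 [0.03, -0.0, 0.16, 0.01, -0.1, -0.04, -0.03, -0.04, -0.04, -0.05]
610 [0.07, 0.01, 0.41, 0.0, -0.1, -0.07, -0.07, -0.02, -0.08, -0.1]
625 [0.03, 0.02, 0.45, 0.01, -0.1, -0.04, -0.05, -0.06, -0.07, -0.09]
```

View pics/topc.png

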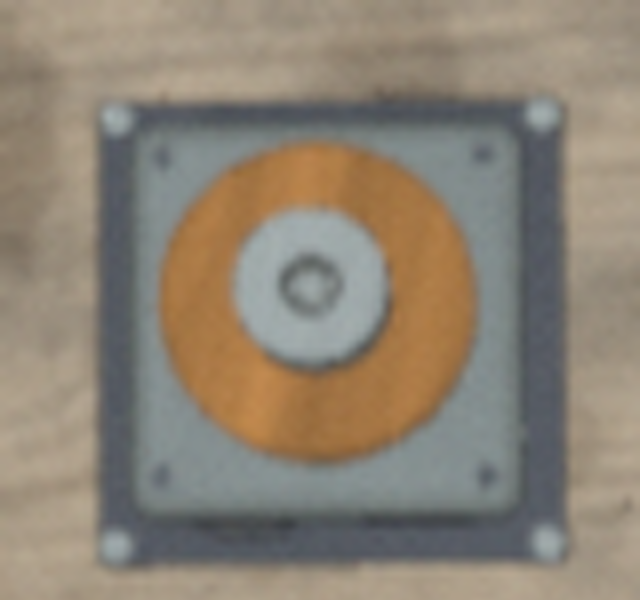

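```bash
cat > st.py <<'E'
from h import *
from bench import r
o=r.get_obs();M=R.from_rotvec(o["orientation"]).as_matrix()
print("t",o["clock"],"p",np.round(o["tcp_pos"],4),"j",np.round(o["joints"],2),"F",np.round(o["contact_force"],1),"w",o["grip_width"])
print(np.round(M,3))
p=o["tcp_pos"];print("rad",np.hypot(*p[:2]),"az",np.degrees(np.arctan2(p[1],p[0])), "d to hub in tool", np.round(M.T@(np.array([.419,.140,.129])-p),4))
E
python3 st.py
```

```text
t 0.15 p [ 0.185  -0.6487  0.2495] j [ 1.18  0.48  0.02  1.56 -0.01  1.11 -0.08] F [ 0.3  0.1 -0. ] w 0.08513630311857387
[[-0.962 -0.001  0.274]
 [-0.274  0.001 -0.962]
 [ 0.    -1.    -0.001]]
rad 0.6745823451678824 az -74.08717589431406 d to hub in tool [-0.4414  0.1214 -0.6941]
```

Request:
jog_arm --motion '[[1,[0,-0.032,-0.022],[0,0,0]],[1,[0,-0.032,-0.022],[0,0,0]],[1,[0,-0.032,-0.022],[0,0,0]],[1,[0,-0.032,-0.022],[0,0,0]],[1,[0,-0.032,-0.022],[0,0,0]],[1,[0,-0.032,-0.022],[0,0,0]],[1,[0,-0.032,-0.022],[0,0,0]],[1,[0,-0.032,-0.022],[0,0,0]],[1,[0,0,0],[0,0,0]]]'

```text
clock: 0.9
tcp_pos: [0.1364, -0.4786, 0.514]
orientation: [-0.286, 2.06, -2.083]
contact_force: [0.5, -1.7, 1.6]
grip_width: 0.0853
```

```bash
python3 st.py
```

```text
t 0.9 p [ 0.1364 -0.4786  0.514 ] j [ 1.16  0.03  0.01  1.55 -0.    1.55 -0.12] F [ 0.5 -1.7  1.6] w 0.08531795451930341
[[-0.962  0.005  0.274]
 [-0.274 -0.01  -0.962]
 [-0.002 -1.     0.011]]
rad 0.49763619319282204 az -74.0862860946929 d to hub in tool [-0.4407  0.38   -0.5217]
```

Request:
jog_arm --motion '[[1,[-0.039,0,-0.0015],[0,-4.5,0]],[1,[-0.039,0,-0.0015],[0,-4.5,0]],[1,[-0.039,0,-0.0015],[0,-4.5,0]],[1,[-0.039,0,-0.0015],[0,-4.5,0]],[1,[-0.039,0,-0.0015],[0,-4.5,0]],[1,[-0.039,0,-0.0015],[0,-4.5,0]],[1,[-0.039,0,-0.0015],[0,-4.5,0]],[1,[-0.039,0,-0.0015],[0,-4.5,0]],[1,[-0.039,0,-0.0015],[0,-4.5,0]],[1,[-0.039,0,-0.0015],[0,-4.5,0]]]'

```text
clock: 1.73
tcp_pos: [0.4362, -0.2423, 0.5057]
orientation: [-0.927, 1.57, -1.569]
contact_force: [0.6, -0.1, 0.7]
grip_width: 0.0851
```

```bash
python3 st.py
```

```text
t 1.7333 p [ 0.4362 -0.2423  0.5057] j [ 0.74  0.06 -0.38  1.54  0.02  1.54 -0.14] F [ 0.6 -0.1  0.7] w 0.08510331585023306
[[-0.483 -0.     0.876]
 [-0.876  0.    -0.483]
 [-0.    -1.    -0.001]]
rad 0.49896794527664534 az -29.051340111149837 d to hub in tool [-0.3264  0.3769 -0.1995]
```

Request:
jog_arm --motion '[[1,[-0.039,0,-0.0015],[0,-4.5,0]],[1,[-0.039,0,-0.0015],[0,-4.5,0]],[1,[-0.039,0,-0.0015],[0,-4.5,0]],[1,[-0.039,0,-0.0015],[0,-4.5,0]],[1,[-0.039,0,-0.0015],[0,-4.5,0]],[1,[-0.039,0,-0.0015],[0,-4.5,0]],[1,[-0.039,0,-0.0015],[0,-4.5,0]],[1,[-0.039,0,-0.0015],[0,-4.5,0]],[1,[-0.039,0,-0.0015],[0,-4.5,0]],[1,[-0.039,0,-0.0015],[0,-4.5,0]]]'

```text
clock: 2.57
tcp_pos: [0.4788, 0.1359, 0.5058]
orientation: [-1.329, 1.0, -0.999]
contact_force: [0.6, -0.3, -0.2]
grip_width: 0.0849
```

```bash
python3 st.py
```

```text
t 2.5667 p [0.4788 0.1359 0.5058] j [ 0.3   0.1  -0.76  1.52  0.07  1.55 -0.18] F [ 0.6 -0.3 -0.2] w 0.08493562718093149
[[ 0.278 -0.     0.961]
 [-0.961  0.     0.278]
 [-0.    -1.    -0.   ]]
rad 0.4976705963338229 az 15.843578532696888 d to hub in tool [-0.0204  0.3768 -0.0562]
```

Request:
jog_arm --motion '[[1,[-0.003,0.032,-0.008],[0,0,0]],[1,[-0.003,0.032,-0.008],[0,0,0]],[1,[-0.003,0.032,-0.008],[0,0,0]],[1,[-0.003,0.032,-0.008],[0,0,0]],[1,[-0.003,0.032,-0.008],[0,0,0]],[1,[-0.003,0.032,-0.008],[0,0,0]],[1,[-0.002,0.032,-0.008],[0,0,0]],[1,[0,0,0],[0,0,0]],[1,[0,0,0],[0,0,0]]]'

```text
clock: 3.32
tcp_pos: [0.419, 0.1377, 0.2817]
orientation: [-1.33, 1.004, -1.001]
contact_force: [0.5, -0.5, 0.3]
grip_width: 0.0851
```

```bash
python3 st.py
python3 - <<'E'
from h import *
from bench import r
f=r.grab_frame("wrist");np.savez("wrist1.npz",**f);cv2.imwrite("pics/wrist1.png",f["image"][:,:,::-1])
print(proj(f,[.419,.14,.144]),f["xyz"])
f=r.grab_frame("side");np.savez("side1.npz",**f);cv2.imwrite("pics/side1.png",f["image"][:,:,::-1])
E
```

```text
t 3.3167 p [0.419  0.1377 0.2817] j [ 0.29  0.12 -0.79  2.    0.1   1.06 -0.27] F [ 0.5 -0.5  0.3] w 0.08508044082883964
[[ 0.275 -0.003  0.962]
 [-0.962 -0.001  0.275]
 [-0.    -1.    -0.003]]
rad 0.44101935100759665 az 18.192086831070608 d to hub in tool [-0.0022  0.1527  0.0011]
(np.float64(315.77695104450635), np.float64(229.96191957499235)) [0.39717975 0.21425815 0.40527047]
```

View pics/wrist1.png

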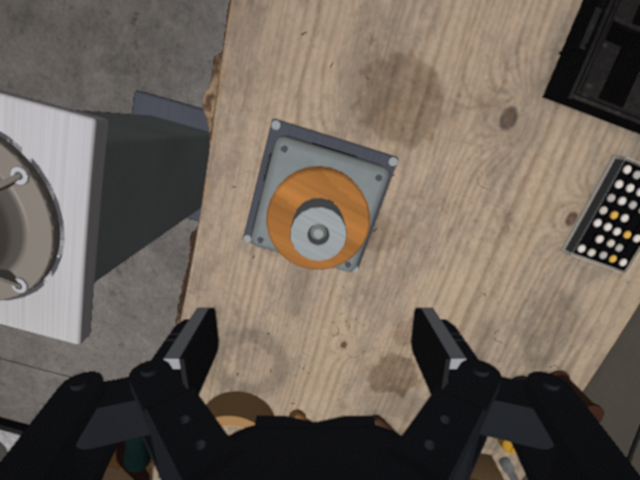

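View pics/side1.png

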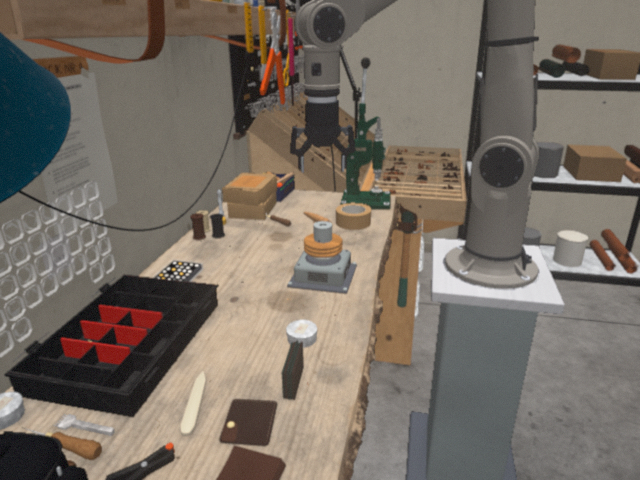

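Run:
```python
from h import *
f=dict(np.load("wrist1.npz"))
g=cv2.cvtColor(f["image"],cv2.COLOR_RGB2HSV)
m=(g[:,:,1]<60)&(g[:,:,2]>90);w=np.zeros(m.shape,np.uint8);w[200:265,285:352]=m[200:265,285:352]*255
cs,_=cv2.findContours(w,cv2.RETR_EXTERNAL,cv2.CHAIN_APPROX_NONE)
for q in cs:
    if len(q)>30:
        c,rr=cv2.minEnclosingCircle(q);e=cv2.fitEllipse(q);print(c,rr,e,onz(f,*c,.144),onz(f,*e[0],.144))
cv2.imwrite("pics/wc.png",cv2.resize(f["image"][150:280,250:400,::-1],None,fx=4,fy=4,interpolation=cv2.INTER_CUBIC))
print(onz(f,318.2,234,.144))
```

```text
(318.0550537109375, 232.60549926757812) 28.047447204589844 ((318.0423889160156, 233.14727783203125), (52.998592376708984, 55.1501579284668), 94.38739013671875) [0.42136137 0.13838215 0.144     ] [0.42147765 0.13794385 0.144     ]
[0.42179769 0.13729224 0.144     ]
```

View pics/wc.png

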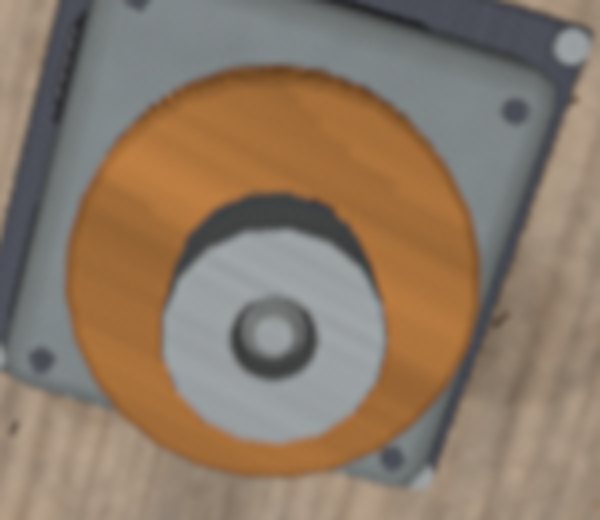

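Request:
jog_arm --motion '[[1,[0,0.03,0.0016],[0,0,0]],[1,[0,0.03,0],[0,0,0]],[1,[0,0.03,0],[0,0,0]],[1,[0,0.025,0],[0,0,0]],[1,[0,0.015,0],[0,0,0]],[1,[0,0.01,0],[0,0,0]],[1,[0,0.008,0],[0,0,0]],[1,[0,0.004,0],[0,0,0]],[1,[0,0,0],[0,0,0]]]' --force 30

```text
clock: 4.17
tcp_pos: [0.4221, 0.1387, 0.1307]
orientation: [-1.327, 1.002, -1.003]
contact_force: [0.4, -0.0, -0.7]
grip_width: 0.0856
```

```bash
python3 st.py
python3 - <<'E'
from h import *
from bench import r
f=r.grab_frame("wrist");np.savez("wrist2.npz",**f);cv2.imwrite("pics/wrist2.png",f["image"][:,:,::-1])
E
```

```text
t 4.1667 p [0.4221 0.1387 0.1307] j [ 0.16  0.35 -0.71  2.16  0.35  0.74 -0.51] F [ 0.4 -0.  -0.7] w 0.08561295503526771
[[ 0.274  0.001  0.962]
 [-0.962  0.     0.274]
 [-0.    -1.     0.001]]
rad 0.44426450179202304 az 18.19102806134881 d to hub in tool [-0.0021  0.0017 -0.0026]
```

View pics/wrist2.png

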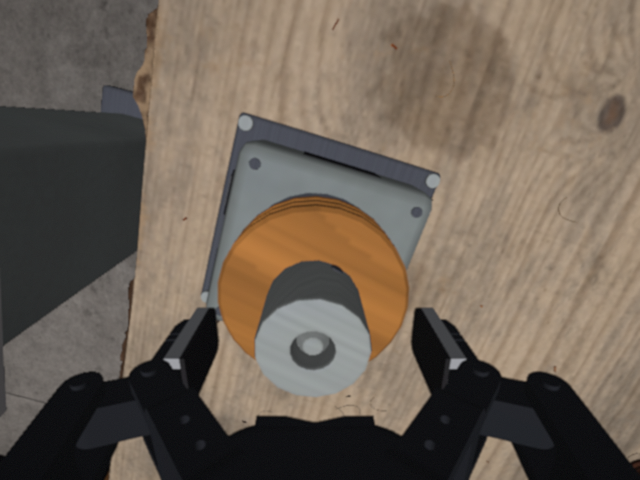

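The open fingers straddle the hub: the hub top is at about (313,346) and the midpoint between the fingers is about px 315. I'll refine this from the hub-top ellipse.

Run:
```python
from h import *
f=dict(np.load("wrist2.npz"))
g=cv2.cvtColor(f["image"],cv2.COLOR_RGB2HSV)
m=(g[:,:,1]<70)&(g[:,:,2]>100);w=np.zeros(m.shape,np.uint8);w[290:400,245:380]=m[290:400,245:380]*255
cs,_=cv2.findContours(w,cv2.RETR_EXTERNAL,cv2.CHAIN_APPROX_NONE)
for q in cs:
    if len(q)>100:
        e=cv2.fitEllipse(q);print(e,onz(f,*e[0],.144))
print(proj(f,[.4221,.1387,.144]))
```

```text
((311.99957275390625, 356.2601623535156), (109.81681060791016, 139.69224548339844), 89.69229888916016) [0.42203503 0.13473149 0.144     ]
(np.float64(314.98267170411265), np.float64(347.9790395867713))
```

Request:
jog_arm --motion '[[1,[0,0.003,-0.0007],[0,0,0]],[0.6,[0,0,0],[0,0,0]],[0.4,[0,0,0],[0,0,0]],[0.4,[0,0,0],[0,0,0]],[0.4,[0,0,0],[0,0,0]],[0.4,[0,0,0],[0,0,0]],[0.4,[0,0,0],[0,0,0]]]' --force 30

```text
clock: 4.8
tcp_pos: [0.421, 0.1384, 0.1278]
orientation: [-1.327, 1.002, -1.003]
contact_force: [-1.1, -0.6, 6.0]
grip_width: 0.0453
```

```bash
python3 st.py
```

```text
t 4.8 p [0.421  0.1384 0.1278] j [ 0.15  0.36 -0.71  2.16  0.35  0.73 -0.51] F [-1.1 -0.6  6. ] w 0.045330244897563335
[[ 0.274  0.001  0.962]
 [-0.962 -0.     0.274]
 [ 0.    -1.     0.001]]
rad 0.4431511287968714 az 18.192696946919725 d to hub in tool [-0.0021 -0.0012 -0.0015]
```

Request:
jog_arm --motion '[[0.4,[0,0.001,0],[0,2,0]],[0.4,[0,0,0],[0,2,0]],[0.4,[0,0,0],[0,2,0]],[0.4,[0,0,0],[0,2,0]],[0.4,[0,0,0],[0,2,0]]]'

```text
clock: 5.22
tcp_pos: [0.4217, 0.1384, 0.1277]
orientation: [-1.254, 1.132, -1.136]
contact_force: [-1.8, -3.2, 16.8]
grip_width: 0.0454
```

```bash
sed -i 's/^print(np.round(M,3))/print("M",np.round(o["moment"],2),"yaw",np.degrees(np.arctan2(M[1,2],M[0,2])),"tilt",M[:2,1])/' st.py; python3 st.py
```

```text
t 5.2167 p [0.4217 0.1384 0.1277] j [ 0.12  0.35 -0.67  2.17  0.33  0.72 -0.67] F [-1.8 -3.2 16.8] w 0.04542667610310785
M [-0.69  0.58  0.22] yaw 5.831557982205159 tilt [ 0.00230039 -0.00063208]
rad 0.44381442484108463 az 18.170905895574943 d to hub in tool [-0.0019 -0.0013 -0.0025]
```

Request:
jog_arm --motion '[[0.4,[0,0,0],[0,2,0]],[0.4,[0,0,0],[0,2,0]],[0.4,[0,0,0],[0,2,0]],[0.4,[0,0,0],[0,2,0]],[0.4,[0,0,0],[0,2,0]],[0.4,[0,0,0],[0,2,0]],[0.4,[0,0,0],[0,2,0]],[0.4,[0,0,0],[0,2,0]]]'

```text
clock: 5.88
tcp_pos: [0.4216, 0.1384, 0.1276]
orientation: [-1.118, 1.337, -1.34]
contact_force: [-1.7, -2.3, 16.0]
grip_width: 0.0454
```

```bash
python3 st.py
```

```text
t 5.8833 p [0.4216 0.1384 0.1276] j [ 0.07  0.34 -0.61  2.17  0.3   0.71 -0.92] F [-1.7 -2.3 16. ] w 0.04537166932705251
M [-0.53  0.63  0.2 ] yaw -10.174189717133356 tilt [ 0.00225729 -0.00045662]
rad 0.44378003629029233 az 18.17058960729128 d to hub in tool [-0.0011 -0.0014 -0.0029]
```

Request:
jog_arm --motion '[[0.4,[0,0,0],[0,2,0]],[0.4,[0,0,0],[0,2,0]],[0.4,[0,0,0],[0,2,0]],[0.4,[0,0,0],[0,2,0]],[0.4,[0,0,0],[0,2,0]],[0.4,[0,0,0],[0,2,0]]]'

```text
clock: 6.38
tcp_pos: [0.4221, 0.1387, 0.1276]
orientation: [-0.998, 1.486, -1.489]
contact_force: [-0.0, -1.8, 10.1]
grip_width: 0.0453
```

```bash
python3 st.py
```

```text
t 6.3833 p [0.4221 0.1387 0.1276] j [ 0.03  0.33 -0.56  2.17  0.27  0.71 -1.1 ] F [-0.  -1.8 10.1] w 0.045332897229017434
M [-0.35 -0.06  0.18] yaw -22.16520144118798 tilt [0.00323924 0.00048696]
rad 0.4443260478639234 az 18.18828881683244 d to hub in tool [-0.     -0.0014 -0.0034]
```

Request:
jog_arm --motion '[[0.4,[0,0.0005,0],[0,2,0]],[0.4,[0,0,0],[0,2,0]],[0.4,[0,0,0],[0,2,0]],[0.4,[0,0,0],[0,2,0]],[0.4,[0,0,0],[0,2,0]],[0.4,[0,0,0],[0,2,0]]]'

```text
clock: 6.88
tcp_pos: [0.4204, 0.1379, 0.1257]
orientation: [-0.866, 1.634, -1.634]
contact_force: [-0.6, -0.3, -5.0]
grip_width: 0.0458
```

```bash
python3 st.py
```

```text
t 6.8833 p [0.4204 0.1379 0.1257] j [-0.01  0.32 -0.52  2.18  0.25  0.7  -1.29] F [-0.6 -0.3 -5. ] w 0.04579447955827921
M [0.06 0.08 0.01] yaw -34.195971960161785 tilt [-0.00036808 -0.00034569]
rad 0.4424023417053544 az 18.165643257671267 d to hub in tool [-0.001  -0.0033 -0.0023]
```

The upward force vanished and the TCP sank 2 mm, so the wheel looks to be in the slots. I'll press it down.

Request:
jog_arm --motion '[[0.4,[0,0.002,0],[0,0,0]],[0.4,[0,0.002,0],[0,0,0]],[0.4,[0,0.002,0],[0,0,0]],[0.4,[0,0,0],[0,0,0]]]'

```text
clock: 7.22
tcp_pos: [0.42, 0.138, 0.119]
orientation: [-0.869, 1.633, -1.632]
contact_force: [-0.6, 0.2, -4.4]
grip_width: 0.0457
```

```bash
python3 st.py
```

```text
t 7.2167 p [0.42  0.138 0.119] j [-0.01  0.34 -0.51  2.18  0.26  0.68 -1.3 ] F [-0.6  0.2 -4.4] w 0.045701726182699194
M [0.02 0.05 0.03] yaw -34.03872200312583 tilt [-0.00148708 -0.0004048 ]
rad 0.44208289896291475 az 18.190471496297814 d to hub in tool [-0.0011 -0.01   -0.0019]
```

Free descent with no tilt. About 1–2 mm remains.

Request:
jog_arm --motion '[[0.4,[0,0.0015,0],[0,0,0]],[0.4,[0,0.001,0],[0,0,0]],[0.4,[0,0.001,0],[0,0,0]],[0.4,[0,0,0],[0,0,0]],[0.4,[0,0,0],[0,0,0]]]'

```text
clock: 7.63
tcp_pos: [0.4207, 0.1382, 0.1176]
orientation: [-0.866, 1.632, -1.634]
contact_force: [-6.9, -3.5, 15.9]
grip_width: 0.0455
```

```bash
python3 st.py
```

```text
t 7.6333 p [0.4207 0.1382 0.1176] j [-0.02  0.34 -0.51  2.18  0.26  0.68 -1.31] F [-6.9 -3.5 15.9] w 0.045517999042534944
M [-0.45  1.52 -0.09] yaw -34.1143107572317 tilt [ 0.00038504 -0.00105924]
rad 0.44286441070457144 az 18.18821073199381 d to hub in tool [-0.0005 -0.0114 -0.0024]
```

It has moved down 10.1 mm and met a firm stop, so it should be home. I'll relieve the press, open and lift.

Request:
jog_arm --motion '[[0.4,[0,-0.001,0],[0,0,0]],[0.6,[0,0,0],[0,0,0]],[1,[0,0,0],[0,0,0]],[1,[0,0,0],[0,0,0]],[1,[0,0,0],[0,0,0]],[1,[0,0,0],[0,0,0]],[1,[0,-0.004,0],[0,0,0]],[1,[0,-0.02,0],[0,0,0]],[1,[0,-0.03,0],[0,0,0]],[1,[0,-0.03,0],[0,0,0]]]'

```text
clock: 8.47
tcp_pos: [0.4197, 0.1382, 0.202]
orientation: [-0.869, 1.634, -1.632]
contact_force: [0.8, -0.1, 0.1]
grip_width: 0.0856
```

Request:
jog_arm --motion '[[1,[0,-0.03,0],[0,0,0]],[1,[0,-0.03,0],[0,0,0]],[1,[0,-0.02,0],[0,0,0]],[1,[0,0,0],[0,0,0]],[1,[0,0,0],[0,0,0]]]'

```text
clock: 8.88
tcp_pos: [0.4211, 0.1384, 0.2824]
orientation: [-0.863, 1.631, -1.633]
contact_force: [-0.2, 0.6, -1.3]
grip_width: 0.0854
```

```bash
python3 st.py
python3 - <<'E'
from h import *
from bench import r
for n in("wrist","side","top"):
    f=r.grab_frame(n);np.savez(n+"3.npz",**f);cv2.imwrite(f"pics/{n}3.png",f["image"][:,:,::-1])
a=np.load("side1.npz")["image"];b=np.load("side3.npz")["image"]
c=np.hstack([x[205:300,275:370] for x in(a,b)])
cv2.imwrite("pics/sc.png",cv2.resize(c[:,:,::-1],None,fx=4,fy=4,interpolation=cv2.INTER_CUBIC))
f=dict(np.load("wrist3.npz"))
d=f["range_z"];u,v=proj(f,[.421,.1382,.134]);print(u,v)
# height map: points near hub top / disc top, fit planes
P=[]
for y in range(480):
    for x in range(640):
        if abs(x-u)<90 and abs(y-v)<90 and d[y,x]>0:
            q=ray(f,x,y);P.append(f["xyz"]+q*d[y,x])
P=np.array(P);rr=np.hypot(P[:,0]-.421,P[:,1]-.1382)
for lo,hi,zl,zh in((0,.006,.12,.16),(.010,.021,.12,.15),(.027,.045,.08,.11)):
    s=P[(rr>lo)&(rr<hi)&(P[:,2]>zl)&(P[:,2]<zh)]
    k=np.linalg.lstsq(np.c_[s[:,0]-.421,s[:,1]-.1382,np.ones(len(s))],s[:,2],rcond=None)[0];print(len(s),"median z",np.median(s[:,2]),"plane",np.round(k,4),"ctr",s[:,:2].mean(0))
E
```

```text
t 8.8833 p [0.4211 0.1384 0.2824] j [ 0.09  0.09 -0.57  2.01  0.06  1.05 -1.11] F [-0.2  0.6 -1.3] w 0.08537381157122181
M [-0.02  0.06 -0.01] yaw -34.092897631437985 tilt [0.0028197  0.00034732]
rad 0.4432939967417421 az 18.198340228782037 d to hub in tool [ 0.0002  0.1534 -0.003 ]
312.10145627375573 230.53209445969676
183 median z 0.13961347147412156 plane [ 0.213  -0.7283  0.1389] ctr [0.42154499 0.1388517 ]
1538 median z 0.1338703556742996 plane [ 0.0049 -0.0216  0.1337] ctr [0.42127346 0.13879113]
3859 median z 0.09396572801807335 plane [ 0.0013 -0.0014  0.094 ] ctr [0.42413355 0.14383581]
```

View pics/sc.png

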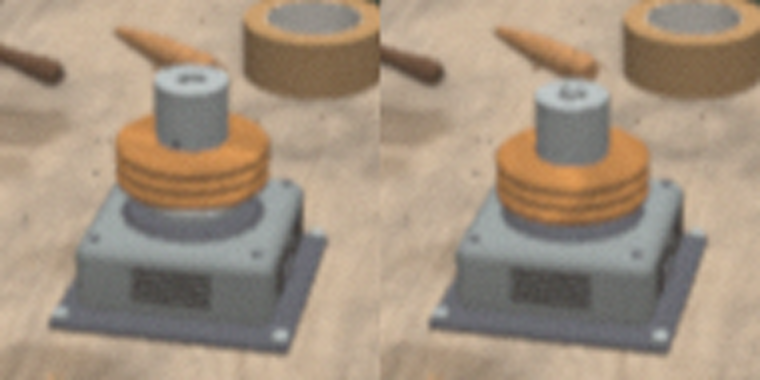

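View pics/wrist3.png

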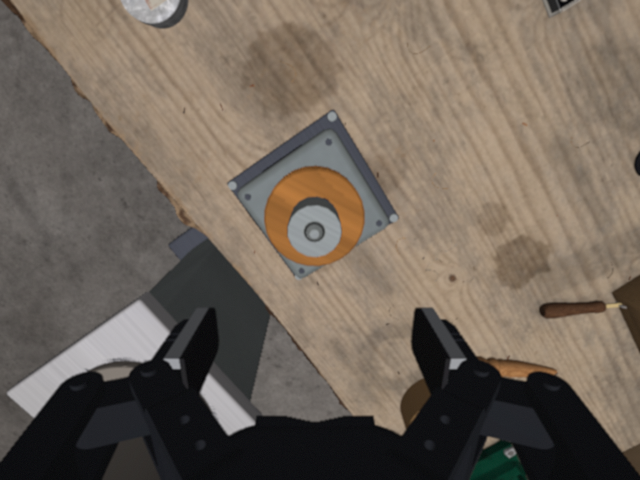

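The side crops (before on the left, after on the right) show the gap over the flange closed and the nose now standing proud of the hub. In the wrist picture the hub is centred at about (314,231). Depth puts the hub top at 0.134 and the disc top at 0.094, both the home values, with disc slopes of about 0.001. The bystanders show no movement, and the gripper is open and clear.

```bash
python3 -c "
from bench import r
print(r.hand_in())"
```

```text
the job is handed in; nothing more can be done
None
```

The wheel is down over the lugs and home on the flange. I let go, lifted the gripper clear and handed the job in at about 9 s on the clock; no verdict is reported.

I gripped the hub from above at 30 N and turned it under about 10–17 N of press. It dropped after roughly 45–50 degrees. I then pressed it down until it met a firm stop at about 16 N.

Last checks:
- **Depth:** the tool moved down 10.1 mm against the expected 10 mm. The wrist camera's depth puts the hub top at 0.134 m and the disc top at 0.094 m, both matching the home position.
- **Level:** the disc top slopes by about 0.001–0.002 rad. The smaller hub-top fit gave about 0.02, which is noisier because the nose and bore disturb it. Both are under the 0.06 limit.
- **Nose:** the side view shows the gap over the flange closed and the nose standing proud of the hub.
- **Centring:** I did not measure the wheel's offset from the spindle axis separately. It rests on the bore's fit over the nose, which leaves about 1.5 mm of play.
- **Bystanders:** I did not measure their positions again. The arm stayed well away from them, and in the side view the tape roll and fid look unmoved.
- **Camera disagreement:** before gripping, the top and wrist cameras put the hub about 3 mm apart, so I aimed between them. The grip then closed cleanly.

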